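# Set the bench pin home and lock it

### The job

The jeweller's wooden bench pin has crept forward in its steel holder. Loosen the wing screw fully (anticlockwise from above), push the pin straight back until its rear end butts against the anvil block, then turn the wing screw clockwise as far as it goes so that the pin is clamped again, and let go. Do not knock the gripper against the polished anvil block, which stands close to the sweep of the wings, and leave the other things on the bench where they are.

Things in the scene. Friction and masses are not known exactly. Their poses are not given: they have to be found in the camera images.
- holder: Dark steel holder fixed to the bench. Origin on the bench under the screw axis; z up, x along the pin's channel from its open mouth towards the anvil. Bed 186 (x = -90 to 96) x 125 x 12 mm. Two cheeks, x = -74 to 46 mm, 44 mm high, leave a channel 63 mm wide (outer faces y = +-47.5). A bridge 44 (x) x 95 (y) mm spans it under the wing screw, from 44 to 54 mm height.
- anvil: Polished steel anvil block, 50 x 95 x 74 mm, part of the holder. Origin at the centre of its underside, 71 mm along the holder's x from the screw axis, 12 mm above the bench; axes as the holder. Its near face is 46 mm from the screw axis, its top 86 mm above the bench; the wing tips pass 10 mm from that face.
- wing_grip (a point): Centre of the steel wing screw, on its vertical axis, 80 mm above the bench. Its x axis lies along the two equal round wings: 72 mm tip to tip, 10 mm thick, flat-sided, 64 to 96 mm height. A flat web (62 to 88 mm height) joins them, so it can be pinched from above across its 10 mm thickness right on the axis. It does not rise or sink as it turns.
- wing (a joint): Wing screw angle, rad: 0 = loose stop, 1.5 = tight stop; grows clockwise seen from above. At 1.35 the wings lie along the holder's y (parallel to the anvil's face), near 0 almost along its x. Stays where it is left; turning takes about 0.12 N m, up to 0.2 when clamping. Tight at the start (1.25 to 1.45). The foot touches the pin from about 0.75 up.
- foot: Black round pressure foot, 20 mm across and 6 mm thick, under the bridge on the screw axis. Origin at the centre of its underside. The screw lowers it 4 mm per rad on to the pin and its spring presses with up to about 15 N at the tight stop; it is 3 mm clear of the pin at the loose stop.
- pin_mid (a point): Centre of the loose wooden bench pin, 160 mm long (its x, along the channel), 60 mm wide, 20 mm thick, about 0.14 kg, lying flat in the channel from 12 to 32 mm above the bench. A slot 8 mm wide runs 45 mm into its front end.
- pin_front (a point): Centre of the pin's flat front end face (the end outside the channel), half-way up, 22 mm above the bench, 80 mm from the pin's centre; it overhangs the bare bench and can be pushed there.
- pin_rear (a point): Centre of the pin's rear end face, half-way up, 80 mm from its centre; it starts 18 to 30 mm short of the anvil.
- stop (a point): Point on the anvil's near face in the middle of the channel, 22 mm above the bench, where the pin's rear end must come. Same axes as the holder.
- dapping_mid (a point): Bystander: centre of a loose steel dapping block, a 50 mm cube with four round hollows on top, 0.9 kg.
- handclamp_mid (a point): Bystander: middle of a loose wooden hand clamp, 160 mm long (its x), 30 mm wide, 26 mm high with a small brass wing nut (to 37 mm).
- sheet_mid (a point): Bystander: centre of a loose silver sheet blank, 80 x 80 x 6 mm.
Things that resemble listed ones, but are neither listed nor needed, are in the scene too. What is meant by the holder is not green, and is the larger of those in its own colour. What is shaped like the part that bears pin_mid but black is not meant.

How it is judged:
By the outcome, as a careful person would: the job done as asked, in the order asked, and still so for the second after the job is handed in, with the robot touching nothing.
It also fails if it takes over 64 s, if anything falls off the work surface, if the arm or the gripper's body presses on something with over 40 N, if the wrist force passes 120 N, or if a joint passes its speed limit or range.

### The arm

A 7-joint arm with a two-finger parallel gripper is mounted at the origin on the work surface. World frame = base frame: x ahead of the robot, y to its left, z up, the work surface at z = 0. Lengths are in m, angles in rad, forces in N, time in s.
With the tool pointing down it reaches from about 0.35 to 0.9 m from the base axis. Payload 8.1 kg.
Tool frame: the origin (TCP) lies midway between the tips of the shut fingers; the grasp point (between the pads) lies arm.grasp_offset behind it (arm.grasp_offset is the distance from the TCP to the grasp point, in m); z points along the fingers, y is the line along which they close (so a half turn about z gives the same grasp; the last joint's range is limited). The gripper opens to 92 mm and grips with 3 to 60 N. Pads are 19 mm wide; open, the fingers measure 130 mm over their backs; the gripper's body (75 mm by 190 mm) begins 47 mm behind the grasp point.
Start: joints at [1.19, 0.434, 0.025, 1.573, -0.012, 1.134, -0.075], TCP at [0.171, -0.601, 0.227] pointing down, gripper open.
Joint ranges: [-2.62, 2.62], [-0.44, 2.09], [-1.27, 1.32], [0.08, 2.57], [-1.32, 4.46], [0.12, 2], [-2.74, 2.74]. Speed limits (rad/s): [2.22, 2.22, 3.01, 3.01, 3.14, 3.14, 3.14].

### API

Orientations are given as a rotation vector (axis times angle).
In Python, from cell import observe, imaging, arm gives the robot as it stands.
- The arm moves only by the tool apply_moves, never from a script. Its argument "commands" is a list of rows, each a list of 5 numbers: the opening in per cent of the stroke, from 0 (shut) to 100 (fully open), then the shift along the world's x, y, z in units of 0.06 m (1.0 is 0.06 m), then the turn about the world's z in units of 0.5 rad (1.0 is 0.5 rad). A call has 1 to 12 rows; each row shifts and turns the commanded pose from where the row before left it; what a row does not reach is not made up. A row lasts 1/8 s, in which the tool goes at most 62.5 mm and 10.7 degrees, less where a joint would pass 70% of its speed; a pose out of reach is approached as far as the arm can. A call with a number of a shift or a turn outside -1 to 1 is refused whole. A call with a gripper value outside its range is refused whole. The fingers move at their own pace and stop on an object; "newtons" is the grip in N (left out, the last holds). Time passes only in rows, so rows that do not move let the fingers close. It gives the time, the measured TCP pose, the force, the opening and the grip force at its end, in the units of the state.
- observe(): the state, without advancing time (a new reading comes with each control period).
- imaging.get_image(name): name is "scene" or "top" or "wrist"; returns (picture, depth): 420x560x3 uint8, red, green, blue; 420x560 float32, m along the optical axis (not along the pixel's ray), 0 where there is no reading.
- imaging.camera_params(name): a dict with "camera_matrix" (3x3 intrinsics, pixels), "origin" and "rotation" of the camera in the world; the wrist camera has in their place "tool_from_camera" (4x4, takes a point from camera to tool coordinates, whose origin is the TCP and whose axes are the flange's). Camera axes: x right, y up, looking along -z (the intrinsics and any distortion apply to the point x, -y, -z); pixel columns grow to the right and rows downward; lengths in m; the calibration is good to about 2 mm. A picture is of the moment at which its call begins: read the wrist's pose just before it. camera_params takes no time and is no camera call.
- arm.sign_off(): hands the job in; it is judged then, once.
The state is a dict: "clock": time; "joints": joint angles; "dq": joint speeds; "joint_efforts": joint torques, N m; "position": TCP position; "ee_rot": TCP orientation; "force": force on the tool from outside, world axes, zero at the start; "ft_torque": the same for the moment, N m; "width": opening from 0.0 (shut) to 1.0 (fully open); "gripper_force": force on a finger pad.
Only numpy, scipy, OpenCV 4.12 (cv2) and the standard library are available. Lean on these libraries where they do the work, as an engineer would, in place of code of your own. Each camera call takes 0.05 s, during which the arm holds its last target. There are 200 camera calls.

## Working session

There is one attempt and no reset: what is moved stays moved. The work goes in short steps, Python scripts to look and compute and a tool call to move; the robot and the scene stay as the last step left them, time stands still between calls to the robot, and variables do not carry over. Pictures are saved under pics/ and viewed, at most 10 in all, crops included, and the job is handed in when it is done.

Besides the shell and the picture viewer there is one more tool, called after "Call:" as a command line: name --pt "numbers of a row" for each row, then --argument value for the rest. apply_moves: Moves the arm, as the interface text tells. Its arguments: {"type":"object","properties":{"commands":{"type":"array"},"newtons":{"type":"number"}},"required":["commands"]}

```bash
ls; mkdir -p pics; cat > h.py <<'E'
import numpy as np, cv2
from cell import observe, imaging, arm
from scipy.spatial.transform import Rotation as R
def grab(n):
    s=observe(); im,d=imaging.get_image(n); p=imaging.camera_params(n)
    K=np.array(p["camera_matrix"])
    if "origin" in p: o=np.array(p["origin"]); M=np.array(p["rotation"])
    else:
        T=np.array(p["tool_from_camera"]); Rt=R.from_rotvec(s["ee_rot"]).as_matrix()
        M=Rt@T[:3,:3]; o=np.array(s["position"])+Rt@T[:3,3]
    if M.shape!=(3,3): M=R.from_rotvec(M.ravel()).as_matrix() if M.size==3 else M
    return im,d,K,o,M
def ray(K,M,uv):
    uv=np.atleast_2d(uv).astype(float); 
    x=(uv[:,0]-K[0,2])/K[0,0]; y=(uv[:,1]-K[1,2])/K[1,1]
    return np.c_[x,-y,-np.ones(len(uv))]@M.T
def on_plane(K,o,M,uv,z):
    r=ray(K,M,uv); return o+r*((z-o[2])/r[:,2])[:,None]
def cloud(d,K,o,M):
    v,u=np.mgrid[:d.shape[0],:d.shape[1]]
    P=o+ray(K,M,np.c_[u.ravel(),v.ravel()])*d.reshape(-1,1)
    return P.reshape(*d.shape,3)
E
python3 - <<'E'
from h import *
for n in("scene","top"):
    im,d,K,o,M=grab(n); cv2.imwrite(f"pics/{n}0.png",im[...,::-1]); print(n,K,o,M,imaging.camera_params(n).keys()); np.savez(f"{n}0.npz",im=im,d=d,K=K,o=o,M=M)
print(imaging.camera_params("wrist")); print(observe()); print(arm.grasp_offset)
E
```

```text
pics
scene [[461.62208131   0.         276.9065342 ]
 [  0.         461.62208131 210.21995736]
 [  0.           0.           1.        ]] [ 1.15967405 -0.69828627  0.9579418 ] [[ 0.75630512 -0.46552416  0.45966273]
 [ 0.65398723  0.51927227 -0.55014272]
 [ 0.01741462  0.71668931  0.69717513]] dict_keys(['camera_matrix', 'origin', 'rotation'])
top [[451.16874575   0.         281.88959796]
 [  0.         451.16874575 216.33918323]
 [  0.           0.           1.        ]] [0.37315646 0.0253657  1.11420663] [[ 0.02588262  0.98137703 -0.19033974]
 [-0.99935824  0.03011783  0.01939133]
 [ 0.02476283  0.18971569  0.98152675]] dict_keys(['camera_matrix', 'origin', 'rotation'])
{'camera_matrix': array([[333.58849724,   0.        , 272.54525498],
       [  0.        , 333.58849724, 214.76624961],
       [  0.        ,   0.        ,   1.        ]]), 'tool_from_camera': array([[ 6.02507848e-04,  9.51481955e-01,  3.07703960e-01,
         8.30013654e-02],
       [ 9.99999705e-01, -7.20084595e-04,  2.68569267e-04,
        -6.05978431e-04],
       [ 4.77111693e-04,  3.07703707e-01, -9.51482108e-01,
        -1.58476037e-01],
       [ 0.00000000e+00,  0.00000000e+00,  0.00000000e+00,
         1.00000000e+00]])}
{'clock': 0.1, 'joints': array([ 1.19039266,  0.43518464,  0.02494005,  1.57399495, -0.01158588,
        1.13402634, -0.07513677]), 'dq': array([-0.00250072, -0.00036675,  0.00065193, -0.00244827, -0.00026178,
       -0.00190224, -0.00052249]), 'joint_efforts': array([ 3.05832858e-03, -6.69126678e+01,  9.87947322e-01, -3.15143788e+01,
       -6.05167053e-02,  3.73830507e-02,  6.35332572e-05]), 'position': array([ 0.1712375 , -0.60059987,  0.22600792]), 'ee_rot': array([-3.10993345e+00, -4.34664794e-01,  5.23869453e-04]), 'force': array([ 0.1225964 ,  0.23365334, -0.71420085]), 'ft_torque': array([-0.01370378, -0.0155096 , -0.03560515]), 'gripper_force': 0.0, 'width': 1.00093965418782}
0.0188
```

View pics/top0.png

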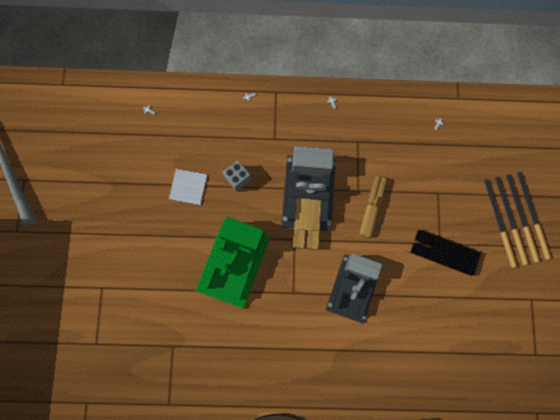

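View pics/scene0.png

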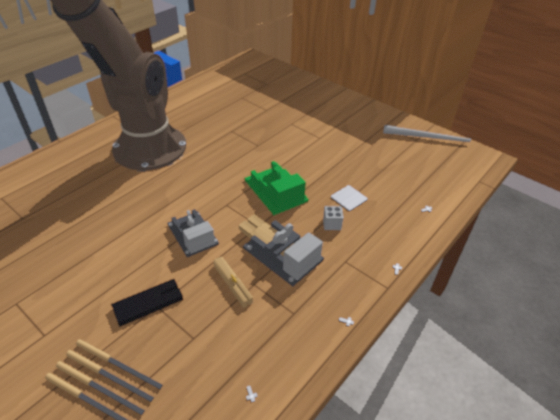

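The top view shows the dark holder around (308,190), its anvil at (313,158), its wing at (312,187) and the pin's front end at (306,248). The dapping block is at (236,175), the sheet at (188,187) and the clamp at (373,207). The green holder and the small dark one are decoys.

```bash
python3 - <<'E'
from h import *
for n,(r0,r1,c0,c1) in dict(top=(140,256,270,345),scene=(205,285,225,335)).items():
    z=np.load(n+"0.npz"); d=z["d"]; P=cloud(d,z["K"],z["o"],z["M"])
    im=z["im"].astype(int)
    Q=P[r0:r1,c0:c1].reshape(-1,3); C=im[r0:r1,c0:c1].reshape(-1,3); ok=d[r0:r1,c0:c1].ravel()>0
    print(n,"bench z",np.median(P[330:340,200:300,2]) if n=="top" else "")
    def rect(m,name):
        m=m&ok; q=Q[m]; 
        if len(q)<8: print(name,len(q));return
        (cx,cy),(w,h),a=cv2.minAreaRect(q[:,:2].astype(np.float32)); print(name,len(q),"c",round(cx,4),round(cy,4),"size",round(w,4),round(h,4),"ang",round(a,2),"z",np.median(q[:,2]).round(4), "med",np.median(q[:,:2],0).round(4))
    grey=(np.ptp(C,axis=1)<25)
    wood=(C[:,0]-C[:,2]>50)
    a=(Q[:,2]>.080)&(Q[:,2]<.092)&(C.sum(1)>300)&grey
    rect(a,"anvil?")
    rect((Q[:,2]>.06)&grey&~a,"wing?")
    rect((Q[:,2]>.026)&(Q[:,2]<.038)&wood,"pin")
    rect((Q[:,2]>.006)&(Q[:,2]<.1)&grey,"holder all")
    rect((Q[:,2]>.006)&(Q[:,2]<.018)&grey,"bed")
    rect((Q[:,2]>.039)&(Q[:,2]<.058)&grey,"cheek/bridge")
z=np.load("top0.npz"); im=z["im"][135:260,265:350,::-1]
cv2.imwrite("pics/topcrop.png",cv2.resize(im,None,fx=6,fy=4.7,interpolation=cv2.INTER_CUBIC))
E
```

```text
top bench z -0.00033298629278122327
anvil? 776 c 0.6937 -0.0629 size 0.093 0.0992 ang 87.58 z 0.0857 med [ 0.7177 -0.0632]
wing? 340 c 0.6902 -0.0646 size 0.1053 0.0963 ang 2.23 z 0.0806 med [ 0.6511 -0.0611]
pin 1084 c 0.5687 -0.057 size 0.0609 0.1229 ang 85.66 z 0.0318 med [ 0.5665 -0.0595]
holder all 3100 c 0.6208 -0.0763 size 0.1594 0.246 ang 88.13 z 0.0514 med [ 0.6709 -0.06  ]
bed 903 c 0.6208 -0.0776 size 0.1603 0.244 ang 87.34 z 0.0121 med [ 0.6491 -0.0446]
cheek/bridge 941 c 0.648 -0.0607 size 0.095 0.1477 ang 86.95 z 0.0502 med [ 0.6377 -0.0576]
scene bench z 
anvil? 676 c 0.6929 -0.0655 size 0.0955 0.1047 ang 87.01 z 0.0856 med [ 0.7168 -0.0678]
wing? 326 c 0.6945 -0.0662 size 0.0944 0.1017 ang 86.67 z 0.0711 med [ 0.7113 -0.0792]
pin 604 c 0.5773 -0.0607 size 0.1469 0.3588 ang 0.12 z 0.0317 med [ 0.5616 -0.063 ]
holder all 2928 c 0.6557 0.006 size 0.2653 0.1867 ang 87.33 z 0.0498 med [ 0.6895 -0.0888]
bed 568 c 0.655 -0.0095 size 0.2344 0.1867 ang 87.33 z 0.0119 med [ 0.6752 -0.1141]
cheek/bridge 887 c 0.6635 0.0128 size 0.2509 0.1724 ang 86.65 z 0.0497 med [ 0.6651 -0.078 ]
```

Call:
apply_moves --pt "35 0.66 0.75 0 0.2" --pt "35 0.66 0.75 0 0.2" --pt "35 0.66 0.75 0 0.2" --pt "35 0.66 0.75 0 0.2" --pt "35 0.66 0.75 0 0.2" --pt "35 0.66 0.75 0 0.2" --pt "35 0.66 0.75 0 0.2" --pt "35 0.66 0.75 0 0.2" --pt "35 0.66 0.75 0 0.2" --pt "35 0.66 0.75 0 0.2" --pt "35 0.66 0.75 0 0.2" --pt "35 0.66 0.75 0 0.2" --newtons 50

```text
clock: 1.6
position: [0.6475, -0.0598, 0.2264]
ee_rot: [-2.319, -2.119, 0.001]
force: [0.5, -0.5, -0.1]
width: 0.349
gripper_force: 0.0
```

```bash
python3 - <<'E'
from h import *
im,d,K,o,M=grab("wrist"); cv2.imwrite("pics/w1.png",im[...,::-1]); np.savez("w1.npz",im=im,d=d,K=K,o=o,M=M)
print(observe()["joints"],o)
P=cloud(d,K,o,M); ok=d>0
def rect(m,name):
    q=P[m&ok]; (cx,cy),(w,h),a=cv2.minAreaRect(q[:,:2].astype(np.float32)); print(name,len(q),"c",round(cx,4),round(cy,4),"size",round(w,4),round(h,4),"ang",round(a,2),"z",np.median(q[:,2]).round(4))
near=(np.abs(P[...,0]-.647)<.045)&(np.abs(P[...,1]+.06)<.06)
rect((P[...,2]>.066)&(P[...,2]<.105)&near&(P[...,0]<.688),"wing")
an=(P[...,2]>.081)&(P[...,2]<.092)&(P[...,0]>.685)&(P[...,0]<.77)&(np.abs(P[...,1]+.06)<.08)
rect(an,"anvil")
rect((P[...,2]>.046)&(P[...,2]<.058)&near,"bridge")
C=im.astype(int); rect((P[...,2]>.027)&(P[...,2]<.037)&(C[...,0]-C[...,2]>50)&(np.abs(P[...,1]+.06)<.05)&(P[...,0]<.6),"pin")
# bystander heights near push zone from top
z=np.load("top0.npz"); P=cloud(z["d"],z["K"],z["o"],z["M"])
for lo,hi in((.03,.15),(.10,.0)):pass
m=(P[...,2]>.06)&(P[...,0]>.38)&(P[...,0]<.62)
for s,nm in((1,"left"),(-1,"right")):
    q=P[m&(s*(P[...,1]+.06)>.05)&(np.abs(P[...,1])<.3)]; print(nm,len(q),q.min(0).round(3),q.max(0).round(3))
E
```

```text
[ 0.28306562  0.52334408 -0.44406793  1.47061558  0.22651485  1.19676029
 -0.26843611] [0.65457926 0.02377903 0.38481535]
wing 952 c 0.6474 -0.0592 size 0.0704 0.0226 ang 84.73 z 0.0923
anvil 5289 c 0.718 -0.0633 size 0.0948 0.0504 ang 87.03 z 0.0862
bridge 2912 c 0.6488 -0.0596 size 0.0845 0.0977 ang 2.42 z 0.0543
pin 4366 c 0.554 -0.0553 size 0.0613 0.096 ang 85.72 z 0.0325
left 1134 [0.433 0.048 0.06 ] [0.567 0.151 0.1  ]
right 616 [ 0.388 -0.229  0.06 ] [ 0.492 -0.151  0.078]
```

View pics/w1.png

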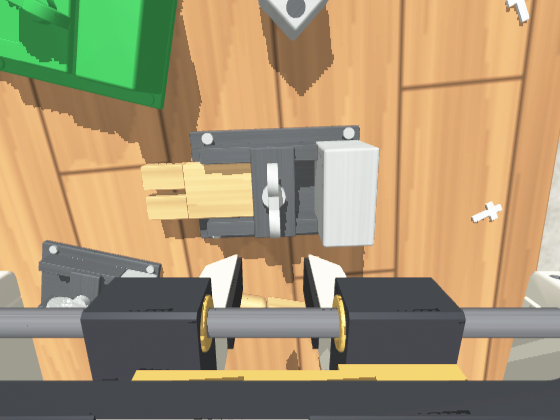

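The wrist view shows the wing at (273,197) standing almost parallel to the anvil face (317–378, 140–245). The fitted screw axis is (0.647, −0.0596), holder yaw is −0.052 and the wing angle is about 1.39. The gripper is already aligned, so I descend and grip.

Call:
apply_moves --pt "35 0 0 -0.8 0" --pt "35 0 0 -0.8 0" --pt "35 0 0 -0.7 0" --pt "35 0 0 -0.22 0" --pt "35 0 0 -0.2 0" --pt "35 0 0 0 0" --pt "0 0 0 0 0" --pt "0 0 0 0 0" --pt "0 0 0 0 0" --pt "0 0 0 0 0" --newtons 50

```text
clock: 2.9
position: [0.6483, -0.0612, 0.0663]
ee_rot: [2.32, 2.113, 0.004]
force: [-1.2, -0.7, 12.0]
width: 0.103
gripper_force: 52.0
```

```bash
python3 - <<'E'
from h import *
z=np.load("top0.npz"); P=cloud(z["d"],z["K"],z["o"],z["M"])
for h in (.02,.05,.08):
  for x in (.44,.46,.48,.50,.52,.54,.56):
    m=(P[...,2]>h)&(abs(P[...,0]-x)<.01)
    a=P[m&(P[...,1]>.02)&(P[...,1]<.2)][:,1]; b=P[m&(P[...,1]<-.12)&(P[...,1]>-.25)][:,1]
    print(h,x,a.min().round(3) if len(a) else None, b.max().round(3) if len(b) else None)
z=np.load("w1.npz"); P=cloud(z["d"],z["K"],z["o"],z["M"]);C=z["im"].astype(int)
m=(P[...,2]>.029)&(P[...,2]<.036)&(P[...,0]<.6)&(P[...,0]>.45)&(np.abs(P[...,1]+.06)<.05)
q=P[m][:,:2]-[.6471,-.0596]; c,s=np.cos(-.052),np.sin(-.052); q=q@np.array([[c,-s],[s,c]])
print("pin front x,y range in holder",np.percentile(q[:,0],[0,.5,2]),np.percentile(q[:,1],[1,99]))
E
```

```text
0.02 0.44 0.077 -0.14
0.02 0.46 0.07 -0.148
0.02 0.48 0.064 -0.154
0.02 0.5 0.057 -0.161
0.02 0.52 0.05 None
0.02 0.54 0.048 -0.189
0.02 0.56 0.078 -0.189
0.05 0.44 0.078 -0.176
0.05 0.46 0.072 -0.151
0.05 0.48 0.072 -0.154
0.05 0.5 0.057 -0.161
0.05 0.52 0.05 None
0.05 0.54 0.048 None
0.05 0.56 0.078 None
0.08 0.44 0.124 None
0.08 0.46 0.113 None
0.08 0.48 0.101 None
0.08 0.5 0.058 None
0.08 0.52 0.052 None
0.08 0.54 0.048 None
0.08 0.56 0.078 None
pin front x,y range in holder [-0.1410308  -0.14001343 -0.13843428] [-0.03149678  0.02949665]
```

Call:
apply_moves --pt "0 0 0 0.05 0" --pt "0 0 0 0 0"

```text
clock: 3.15
position: [0.6482, -0.0612, 0.0665]
ee_rot: [2.321, 2.114, 0.004]
force: [8.5, -0.9, -12.5]
width: 0.107
gripper_force: 51.9
```

```bash
python3 -c "
from h import *
s=observe(); print(s['position'],s['force'],s['ft_torque'],s['width'],s['gripper_force'])"
```

```text
[ 0.64817103 -0.06119348  0.0665169 ] [  8.45618798  -0.87318281 -12.51268191] [-0.0553378  -1.81926912  0.17977397] 0.10707920627129829 51.86366752234221
```

Call:
apply_moves --pt "0 0 0 -0.025 0" --pt "0 0 0 0 0.2" --pt "0 0 0 0 0.2" --pt "0 0 0 0 0.2" --pt "0 0 0 0 0.2"

```text
clock: 3.78
position: [0.6484, -0.0611, 0.0664]
ee_rot: [1.85, 2.535, 0.004]
force: [5.6, -0.8, 0.1]
width: 0.105
gripper_force: 52.5
```

Call:
apply_moves --pt "0 0 0 0 0.25" --pt "0 0 0 0 0.25" --pt "0 0 0 0 0.25" --pt "0 0 0 0 0.25" --pt "0 0 0 0 0.25" --pt "0 0 0 0 0.25" --pt "0 0 0 0 0.25"

```text
clock: 4.65
position: [0.6487, -0.0608, 0.0664]
ee_rot: [0.601, 3.079, 0.002]
force: [5.8, 0.8, -0.7]
width: 0.103
gripper_force: 52.5
```

```bash
python3 -c "
from h import *
s=observe(); print(s['position'],s['force'],s['ft_torque'],s['ee_rot'],s['joints'])"
```

```text
[ 0.64870413 -0.06078892  0.06642288] [ 5.82191028  0.79342161 -0.67228114] [ 0.36449861 -1.36691554 -0.11798285] [6.00781630e-01 3.07928339e+00 2.28533432e-03] [ 0.45478585  0.74634682 -0.7108473   1.62685825  0.56317826  0.97833034
  0.7397615 ]
```

Call:
apply_moves --pt "0 0 0 0 0.1" --pt "0 0 0 0 0.1" --pt "0 0 0 0 0"

```text
clock: 5.03
position: [0.6487, -0.0608, 0.0664]
ee_rot: [0.451, 3.105, 0.002]
force: [7.2, 0.3, 0.1]
width: 0.105
gripper_force: 52.7
```

```bash
python3 -c "
from h import *
s=observe(); print(s['position'],s['force'],s['ft_torque'],s['ee_rot'],s['joints'])"
```

```text
[ 0.64871361 -0.0607546   0.06644227] [7.20905186 0.3270245  0.12033679] [ 0.26613313 -1.3102784   0.02576873] [4.51049830e-01 3.10469515e+00 2.18981731e-03] [ 0.46746559  0.75391278 -0.73393704  1.62566379  0.58137255  0.98710745
  0.8228966 ]
```

Call:
apply_moves --pt "0 0 0 0 0.06" --pt "0 0 0 0 0.06" --pt "0 0 0 0 0.06" --pt "0 0 0 0 0"

```text
clock: 5.52
position: [0.6486, -0.0607, 0.0665]
ee_rot: [0.314, 3.122, 0.003]
force: [4.0, 2.2, 1.3]
width: 0.111
gripper_force: 55.1
```

```bash
python3 -c "
from h import *
s=observe(); print(s['position'],s['force'],s['ft_torque'],s['ee_rot'],s['joints'])"
```

```text
[ 0.64856563 -0.06071889  0.06645225] [4.0402166  2.23836379 1.30562319] [ 0.49117671 -1.24023162 -1.09598316] [3.14471619e-01 3.12190543e+00 2.53433636e-03] [ 0.47883749  0.76096032 -0.75462047  1.62457038  0.59710947  0.9954967
  0.89895333]
```

Call:
apply_moves --pt "0 0 0 0 -0.12" --pt "35 0 0 0 0" --pt "35 0 0 0 0" --pt "35 0 0 0.4 0" --pt "35 0 0 0.7 0" --pt "35 0 0 0.7 0" --pt "0 -0.7 0.03 0 0.12" --pt "0 -0.7 0.03 0 0.12" --pt "0 -0.7 0.03 0 0.12" --pt "0 -0.7 0.03 0 0.06" --pt "0 0 0 0 0"

```text
clock: 6.9
position: [0.4751, -0.0545, 0.1729]
ee_rot: [-0.074, -3.138, 0.005]
force: [0.3, 1.1, 0.7]
width: 0.007
gripper_force: 0.0
```

```bash
python3 - <<'E'
from h import *
s=observe(); print(s['position'],s['force'],s['ee_rot'],s['width'])
im,d,K,o,M=grab("wrist"); cv2.imwrite("pics/w2.png",im[...,::-1]); np.savez("w2.npz",im=im,d=d,K=K,o=o,M=M)
P=cloud(d,K,o,M)
m=(P[...,2]>.027)&(P[...,2]<.038)&(P[...,0]<.6)&(P[...,0]>.47)&(np.abs(P[...,1]+.06)<.05)
q=P[m][:,:2]-[.6471,-.0596]; c,s=np.cos(-.052),np.sin(-.052); q=q@np.array([[c,-s],[s,c]])
print(len(q),"pin front x,y range in holder",np.percentile(q[:,0],[0,.5,2]),np.percentile(q[:,1],[1,99]))
E
```

```text
[ 0.47506609 -0.05447118  0.17287594] [0.2537341  1.06423402 0.66469426] [-0.07381135 -3.13776381  0.00454577] 0.007280079410968564
1388 pin front x,y range in holder [-0.14184614 -0.14154504 -0.14123638] [-0.02966932  0.02908123]
```

View pics/w2.png

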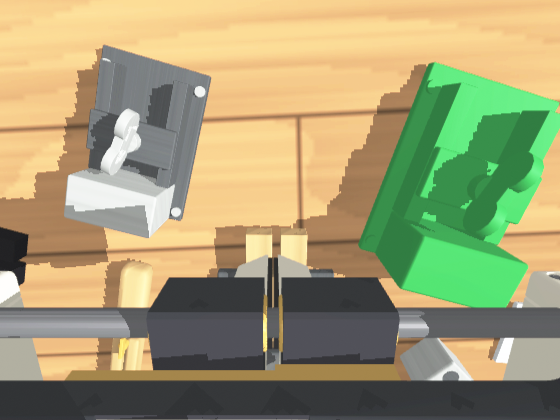

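The wrist view from in front of the pin shows the shut fingers centred on its slot at (272,250). The small decoy holder (135,140) and the green one (460,190) are clear on either side. I descend and push.

Call:
apply_moves --pt "0 0 0 -0.8 0" --pt "0 0 0 -0.8 0" --pt "0 0 0 -0.6 0" --pt "0 0 0 -0.36 0" --pt "0 0 0 0 0" --pt "0 0.15 -0.008 0 0" --pt "0 0.15 -0.008 0 0" --pt "0 0.1 -0.005 0 0" --pt "0 0.1 -0.005 0 0" --pt "0 0 0 0 0"

```text
clock: 8.2
position: [0.5093, -0.0554, 0.0196]
ee_rot: [0.077, 3.14, 0.0]
force: [-0.4, -0.0, -0.7]
width: 0.002
gripper_force: 0.0
```

Call:
apply_moves --pt "0 0.06 -0.003 0 0" --pt "0 0.06 -0.003 0 0" --pt "0 0.06 -0.003 0 0" --pt "0 0 0 0 0"

```text
clock: 8.7
position: [0.5199, -0.0559, 0.0195]
ee_rot: [0.077, 3.14, 0.0]
force: [-0.8, -0.5, 0.2]
width: 0.007
gripper_force: 0.0
```

Call:
apply_moves --pt "0 0.03 -0.002 0 0" --pt "0 0 0 0 0"

```text
clock: 8.95
position: [0.5213, -0.056, 0.0194]
ee_rot: [0.077, 3.14, 0.0]
force: [0.1, -0.1, 0.0]
width: 0.005
gripper_force: 0.1
```

Call:
apply_moves --pt "0 0.03 -0.002 0 0" --pt "0 0 0 0 0"

```text
clock: 9.2
position: [0.5232, -0.0562, 0.0195]
ee_rot: [0.077, 3.14, 0.0]
force: [-0.4, 0.0, 0.6]
width: 0.005
gripper_force: 0.0
```

Call:
apply_moves --pt "0 0.03 -0.002 0 0" --pt "0 0 0 0 0"

```text
clock: 9.45
position: [0.5233, -0.0562, 0.0192]
ee_rot: [-0.076, -3.138, 0.001]
force: [-5.2, 1.0, 4.4]
width: 0.008
gripper_force: 3.0
```

Call:
apply_moves --pt "0 0.03 -0.002 0 0" --pt "0 0 0 0 0"

```text
clock: 9.7
position: [0.5233, -0.0563, 0.019]
ee_rot: [-0.076, -3.135, 0.002]
force: [-11.8, 1.0, 9.2]
width: 0.004
gripper_force: 5.9
```

Call:
apply_moves --pt "0 0.02 -0.001 0 0" --pt "0 0 0 0 0"

```text
clock: 9.95
position: [0.5233, -0.0563, 0.0189]
ee_rot: [-0.075, -3.133, 0.002]
force: [-15.1, 1.1, 12.6]
width: 0.001
gripper_force: 7.9
```

The pin has butted: force climbs at constant x = 0.5233, as predicted. I back off, rise and check.

Call:
apply_moves --pt "0 -0.1 0.005 0 0" --pt "0 -0.3 0.015 0 0" --pt "0 -0.4 0.02 0 0" --pt "0 0 0 0.6 0" --pt "0 0 0 0.9 0" --pt "0 0 0 0.9 0" --pt "35 0 0 0.2 0" --pt "35 0 0 0 0"

```text
clock: 10.95
position: [0.4803, -0.0545, 0.1758]
ee_rot: [0.078, 3.139, -0.001]
force: [0.5, 0.8, -0.5]
width: 0.172
gripper_force: 0.0
```

```bash
python3 - <<'E'
from h import *
s=observe(); print(s['position'],s['force'],s['ee_rot'],s['width'])
im,d,K,o,M=grab("wrist")
P=cloud(d,K,o,M)
m=(P[...,2]>.027)&(P[...,2]<.038)&(P[...,0]<.6)&(P[...,0]>.47)&(np.abs(P[...,1]+.06)<.05)
q=P[m][:,:2]-[.6471,-.0596]; c,s=np.cos(-.052),np.sin(-.052); q=q@np.array([[c,-s],[s,c]])
print(len(q),"pin front",np.percentile(q[:,0],[0,.5,2]),np.percentile(q[:,1],[1,99]))
E
```

```text
[ 0.48032537 -0.05448704  0.17580261] [ 0.51096229  0.76982099 -0.50870099] [ 7.79180233e-02  3.13872825e+00 -1.10068172e-03] 0.17169566106923537
1553 pin front [-0.11496159 -0.11474443 -0.11449112] [-0.02687905  0.02726458]
```

Call:
apply_moves --pt "35 0.7 -0.025 0 -0.1" --pt "35 0.7 -0.025 0 -0.1" --pt "35 0.7 -0.025 0 -0.1" --pt "35 0.7 -0.025 0 -0.1" --pt "35 0 0 0 0"

```text
clock: 11.62
position: [0.6491, -0.0598, 0.1722]
ee_rot: [-0.39, -3.115, -0.001]
force: [-0.2, 0.3, -0.3]
width: 0.351
gripper_force: 0.0
```

```bash
python3 - <<'E'
from h import *
s=observe(); print(s['position'],s['force'],s['ee_rot'],s['width'])
im,d,K,o,M=grab("wrist"); cv2.imwrite("pics/w3.png",im[...,::-1])
P=cloud(d,K,o,M)
m=(P[...,2]>.090)&(P[...,2]<.105)&(np.abs(P[...,0]-.647)<.04)&(np.abs(P[...,1]+.06)<.045)
q=P[m][:,:2].astype(np.float32); print(len(q),cv2.minAreaRect(q)); 
v=cv2.fitLine(q,cv2.DIST_L2,0,.001,.001).ravel(); print(v,np.degrees(np.arctan2(v[1],v[0])))
m=(P[...,2]>.027)&(P[...,2]<.038)&(P[...,0]<.6)&(P[...,0]>.47)&(np.abs(P[...,1]+.06)<.05)
E
```

```text
[ 0.64906608 -0.0597929   0.17219821] [-0.1984372   0.26397314 -0.29826851] [-3.90464953e-01 -3.11454322e+00 -9.89292758e-04] 0.3512448666868893
809 ((0.6463460922241211, -0.05990149453282356), (0.009988276287913322, 0.06605859100818634), 74.45680236816406)
[ 0.9632065  -0.26876232  0.6445292  -0.05937114] -15.59063
```

View pics/w3.png

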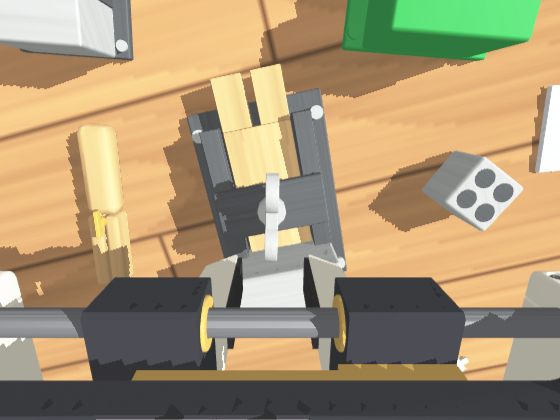

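The wrist view shows the wing at (271,215), lying 164.4° in world, which matches the loose stop exactly. The pin is inside the holder and the fingers straddle the wing. I descend and grip.

Call:
apply_moves --pt "35 -0.02 -0.01 -0.6 -0.04" --pt "35 0 0 -0.6 0" --pt "35 0 0 -0.37 0" --pt "35 0 0 -0.2 0" --pt "35 0 0 0 0" --pt "0 0 0 0 0" --pt "0 0 0 0 0" --pt "0 0 0 0 0" --pt "0 0 0 0 0" --newtons 55

```text
clock: 12.8
position: [0.6472, -0.0603, 0.0701]
ee_rot: [0.421, 3.112, 0.001]
force: [1.1, 1.4, 5.2]
width: 0.105
gripper_force: 55.0
```

Call:
apply_moves --pt "0 0 0 0 -0.25" --pt "0 0 0 0 -0.25" --pt "0 0 0 0 -0.25" --pt "0 0 0 0 -0.25" --pt "0 0 0 0 -0.25" --pt "0 0 0 0 -0.25"

```text
clock: 13.55
position: [0.6477, -0.0597, 0.0701]
ee_rot: [1.536, 2.739, 0.003]
force: [2.6, 2.3, 1.4]
width: 0.104
gripper_force: 55.0
```

```bash
python3 -c "
from h import *
s=observe(); print(s['position'],s['force'],s['ft_torque'],s['ee_rot'],s['joints'])"
```

```text
[ 0.6476795  -0.05968024  0.07008322] [2.60772789 2.31949591 1.37043086] [ 0.49552047 -0.63921001  0.15159091] [1.53553137 2.73883905 0.00336207] [ 0.3707582   0.69989097 -0.56630747  1.63308964  0.44222543  0.93684909
  0.19445847]
```

Call:
apply_moves --pt "0 0 0 0 -0.2" --pt "0 0 0 0 -0.2" --pt "0 0 0 0 -0.2" --pt "0 0 0 0 -0.2" --pt "0 0 0 0 -0.2" --pt "0 0 0 0 -0.2" --pt "0 0 0 0 -0.1" --pt "0 0 0 0 0"

```text
clock: 14.55
position: [0.6483, -0.0595, 0.0701]
ee_rot: [2.326, 2.109, 0.005]
force: [4.4, 2.0, 1.0]
width: 0.104
gripper_force: 55.0
```

```bash
python3 -c "
from h import *
s=observe(); print(s['position'],s['force'],s['ft_torque'],s['ee_rot'],s['joints'])"
```

```text
[ 0.64834007 -0.05953062  0.07008722] [4.3953672  1.96110422 0.97768108] [ 0.49316919 -0.99265782  0.01601262] [2.32604301 2.10915765 0.00533775] [ 0.27139726  0.6656094  -0.40397832  1.64196596  0.31519026  0.89529865
 -0.35089061]
```

Call:
apply_moves --pt "0 0 0 0 -0.1" --pt "0 0 0 0 -0.1" --pt "0 0 0 0 0"

```text
clock: 14.92
position: [0.6485, -0.0595, 0.0701]
ee_rot: [2.429, 1.99, 0.006]
force: [5.1, 2.4, 0.7]
width: 0.103
gripper_force: 55.0
```

```bash
python3 -c "
from h import *
s=observe(); print(s['position'],s['force'],s['ft_torque'],s['ee_rot'],s['joints'])"
```

```text
[ 0.64847143 -0.05953947  0.07008733] [5.07424069 2.43753219 0.68262279] [ 0.40753261 -1.06241623  0.04544189] [2.42862604 1.99031741 0.00581746] [ 0.25547921  0.66130174 -0.37853274  1.64337491  0.29520999  0.88984996
 -0.43462165]
```

Call:
apply_moves --pt "0 0 0 0 -0.06" --pt "0 0 0 0 -0.06" --pt "0 0 0 0 -0.06" --pt "0 0 0 0 0"

```text
clock: 15.42
position: [0.6485, -0.0596, 0.0701]
ee_rot: [2.514, 1.881, 0.005]
force: [4.4, 2.2, 0.8]
width: 0.107
gripper_force: 57.8
```

```bash
python3 -c "
from h import *
s=observe(); print(s['position'],s['force'],s['ft_torque'],s['ee_rot'])"
```

```text
[ 0.64846066 -0.05956262  0.07008534] [4.4347387  2.22609488 0.78456081] [ 0.34204855 -1.19422306  1.10816405] [2.51361714 1.88145873 0.00549958]
```

Call:
apply_moves --pt "0 0 0 0 0.12" --pt "0 0 0 0 0" --pt "28 0 0 0 0" --pt "28 0 0 0 0" --pt "28 0 0 0 0" --pt "28 0 0 0.3 0" --pt "28 0 0 0.7 0" --pt "28 0 0 0.7 0" --pt "28 0 0 0.7 0" --pt "28 0 0 0 0"

```text
clock: 16.68
position: [0.6488, -0.0604, 0.2187]
ee_rot: [2.456, 1.951, 0.01]
force: [0.5, 0.6, 0.4]
width: 0.281
gripper_force: 0.0
```

```bash
python3 - <<'E'
from h import *
s=observe(); print(s['position'],s['force'],s['ee_rot'],s['width'])
im,d,K,o,M=grab("wrist"); cv2.imwrite("pics/w4.png",im[...,::-1])
P=cloud(d,K,o,M)
m=(P[...,2]>.090)&(P[...,2]<.105)&(np.abs(P[...,0]-.647)<.035)&(np.abs(P[...,1]+.06)<.045)
q=P[m][:,:2].astype(np.float32); print(len(q),cv2.minAreaRect(q))
v=cv2.fitLine(q,cv2.DIST_L2,0,.001,.001).ravel(); print(np.degrees(np.arctan2(v[1],v[0])))
m=(P[...,2]>.027)&(P[...,2]<.038)&(P[...,0]<.6)&(P[...,0]>.47)&(np.abs(P[...,1]+.06)<.05)
q=P[m][:,:2]-[.6471,-.0596]; c,s=np.cos(-.052),np.sin(-.052); q=q@np.array([[c,-s],[s,c]])
print(len(q),"pin front",np.percentile(q[:,0],[0,.5,2]),np.percentile(q[:,1],[1,99]))
E
```

```text
[ 0.6487986  -0.0603699   0.21866925] [0.53428872 0.63345518 0.3560702 ] [2.45590772 1.95094239 0.00963307] 0.28106461124220866
588 ((0.647406280040741, -0.0594673752784729), (0.06526795774698257, 0.00997837446630001), 78.27123260498047)
78.301575
3154 pin front [-0.11419602 -0.11336883 -0.11210747] [-0.03186288  0.02941101]
```

View pics/w4.png

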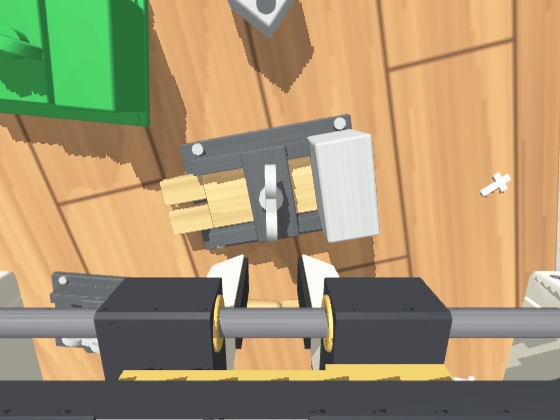

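The last view shows the wing (270,200) at the tight stop, having turned 86.1° (1.50 rad). The pin (210,205) reaches the anvil and the gripper is clear, so I'm handing in.

```bash
python3 -c "
from cell import arm
print(arm.sign_off())"
```

```text
the job is handed in; nothing more can be done
None
```

I loosened the wing screw to its stop, pushed the pin back against the anvil, tightened the screw to its tight stop (measured 1.50 rad) and let go; the job was handed in at about 17 s.

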